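# Turn the saucepan handle inward

### The arm

A 6-joint arm with a two-finger parallel gripper is mounted at the origin on a cart in front of the work surface, level with it; the furniture and walls round the work are solid. World frame = base frame: x ahead of the robot, y to its left, z up, the work surface at z = 0. Lengths are in m, angles in degrees, forces in N, time in s.
With the tool pointing down it reaches from about 0.375 to 0.9 m from the base axis. Payload 3.1 kg.
Tool frame: the origin (TCP) lies on the centre line of the jaws, within the pads' length; the fingertips stand 17 mm ahead of it and the grasp point (between the pads) lies 2 mm behind it; z points along the fingers, y is the line along which they close (so a half turn about z gives the same grasp; the last joint's range is limited). The gripper opens to 85 mm and grips with 20 to 120 N. Pads are 22 mm wide; open, the fingers measure 114 mm over their backs; the gripper's body (76 mm by 85 mm) begins 54 mm behind the grasp point. The pads swing forward as they close: fully open they stand 13 mm farther back than shut.
Start: joints at [63.512, 30.224, 82.088, -0, 67.689, -10.227], TCP at [0.175, 0.6, 0.248] pointing down, gripper open.
Joint ranges: [-176.69, 176.69], [-43.24, 126.21], [12.49, 139.97], [-82, 262], [0, 151.66], [-163.58, 163.58]. Speed limits (degrees/s): [159.86, 159.86, 180, 180, 180, 180].

### API

Orientations are given as a 3x3 rotation matrix whose columns are the frame's x, y, z axes.
In Python, from rig import sensors, read_camera, camera_model, bot gives the robot as it stands.
- The arm moves only by the tool step_arm, never from a script. Its argument "increments" is a list of rows, each a list of 6 numbers: the shift along the tool's x, y, z in cm, then the turn, a rotation vector about the tool's x, y, z in rad. In form: [[tx, ty, tz, ax, ay, az], ...]. A call has 1 to 8 rows; each row shifts and turns the commanded pose from where the row before left it, along the tool's axes as they then stand; what a row does not reach is not made up. A row lasts 1/8 s, in which the tool goes at most 62.5 mm and 10.7 degrees, less where a joint would pass 70% of its speed; a pose out of reach is approached as far as the arm can. A call with a gripper value outside its range is refused whole. "hand" is the finger opening in cm, from 0 to 8.54, set as the call begins (left out, the last holds). The fingers move at their own pace and stop on an object; "squeeze" is the grip in N (left out, the last holds). Time passes only in rows, so rows that do not move let the fingers close. It gives the time, the measured TCP pose, the force, the opening and the grip force at its end, in the units of the state.
- sensors.sense(): the state, without advancing time (a new reading comes with each control period).
- read_camera(name): name is "scene" or "side" or "wrist"; returns the picture (480x640x3 uint8, blue, green, red); there is no depth.
- camera_model(name): a dict with "fx", "fy", "cx", "cy" (pixels), "xyz" and "attitude" of the camera in the world. Camera axes: x right, y up, looking along -z (the intrinsics and any distortion apply to the point x, -y, -z); pixel columns grow to the right and rows downward; lengths in m; the calibration is good to about 2 mm. A picture is of the moment at which its call begins: read the wrist's pose just before it. camera_model takes no time and is no camera call; for the wrist camera it gives the pose at the moment of the call.
- bot.job_done(): hands the job in; it is judged then, once.
The state is a dict: "time_s": time; "joint_positions": joint angles; "joint_vel": joint speeds; "tau": joint torques, N m; "eef_pos": TCP position; "tcp_rot": TCP orientation; "contact_force": force on the tool from outside, world axes, zero at the start; "wrist_torque": the same for the moment, N m; "finger_gap": opening from 0.0 (shut) to 1.0 (fully open); "grasp_force": force on a finger pad.
Only numpy, scipy, OpenCV 4.12 (cv2) and the standard library are available. Lean on these libraries where they do the work, as an engineer would, in place of code of your own. Each camera call takes 0.05 s, during which the arm holds its last target. There are 200 camera calls.

### The job

On the portable hob, the handle of the tall saucepan with the honey jar warming in it sticks out where somebody could knock it. Swing it inward so that it points into the gap between the two smaller pans, clear of both, leaving the saucepan flat and centred on its own ring and the jar standing in it. Nudge the saucepan round with light pushes; do not grip its handle or lift it, and leave the other two pans where they are.

Things in the scene. Friction and masses are not known exactly. Their poses are not given: they have to be found in the camera images.
- hob: flat black-topped portable hob, 320 (x) x 460 (y) x 45 mm, fixed; origin: centre of its underside, y along its long side (to the robot's left), top 45 mm up; three printed grey rings: a large one to the left at x 0, y +125 mm, two small ones at x -85 and +85, y -125 mm
- ring (a point): centre of the large printed ring (140 mm across) on the hob's top, where the saucepan belongs
- saucepan: tall steel pan without lid, loose; origin: centre of its underside; z up, +x points along its straight black handle. 140 mm across, 95 mm high, base 132 mm across, wall 3 mm, 0.32 to 0.63 kg. Held only by its weight (friction 0.5 to 0.7): a push on the handle turns it and also makes its centre drift along the push, more or less with the jar's place
- handle_tip (a point): end of the saucepan's handle, on its centre line at half thickness, 85 mm above the pan's underside, 210 mm from its axis. The handle is 20 mm wide, 14 mm thick and free of the wall from 90 mm to 210 mm from the axis. It starts pointing left, within about 45 degrees
- handle_mid (a point): point on the centre line of the saucepan's handle, 150 mm from the pan's axis
- jar: honey jar, 71 mm across, 110 mm high, 0.18 to 0.35 kg, standing loose and off-centre in the saucepan, its top about 20 mm above the saucepan's rim; origin: centre of its underside, z up
- skillet: the low shallow steel pan without lid, loose; origin: centre of its underside; z up, +x points along its straight black handle. 130 mm across, 38 mm high; handle top 39 mm above the underside, its tip 155 mm from the axis, pointing right; stands on one of the two small rings, front or back
- milk_pan: the smallest steel pan without lid, loose; origin: centre of its underside; z up, +x points along its straight black handle. 100 mm across, 56 mm high; handle top 55 mm above the underside, its tip 140 mm from the axis, pointing right; stands on the other small ring

How it is judged (in metres and radians):
At the end, for the whole second after the job is handed in: Saucepan flat on the hob, at rest, its centre within 15 mm of its ring's centre; its handle points between the two other pans, at least 5 mm clear of both seen from above; the jar stands upright in it; the other two pans are within 12 mm of where they stood (horizontal distance between saucepan and ring below 0.015 m and angle between saucepan's own z axis and vertical below 0.05 rad and height (world z) of saucepan below 0.05 m and y of handle_tip in the frame of hob below -0.045 m and x of handle_tip in the frame of hob between -0.06 and 0.06 m and horizontal distance between each of handle_tip, handle_mid and skillet above 0.08 m and horizontal distance between each of handle_tip, handle_mid and milk_pan above 0.065 m and angle between jar's own z axis and vertical below 0.1 rad and horizontal distance between jar and saucepan below 0.045 m and height (world z) of jar below 0.06 m and distance of each of skillet, milk_pan from where it was at the start of the episode below 0.012 m and linear speed of saucepan below 0.01 m/s and angular speed of saucepan below 0.05 rad/s); the robot touches nothing.
It fails at once if the saucepan is gripped or shoved: fingers press on it with more than 15 N (contact force between the fingers and saucepan above 15 N).
It fails at once if the saucepan is lifted off the hob by more than 15 mm, or tipped more than 0.2 rad (height (world z) of saucepan above 0.06 m or angle between saucepan's own z axis and vertical above 0.2 rad).
It fails at once if the jar tips more than 0.35 rad (angle between jar's own z axis and vertical above 0.35 rad).
It fails at once if another pan is pushed more than 20 mm away (distance of any of skillet, milk_pan from where it was at the start of the episode above 0.02 m).
It also fails if it takes over 67 s, if anything falls off the work surface, if the arm or the gripper's body presses on something with over 40 N, if the wrist force passes 120 N, or if a joint passes its speed limit or range.

## Working session

There is one attempt and no reset: what is moved stays moved. The work goes in short steps, Python scripts to look and compute and a tool call to move; the robot and the scene stay as the last step left them, time stands still between calls to the robot, and variables do not carry over. Pictures are saved under pics/ and viewed, at most 10 in all, crops included, and the job is handed in when it is done.

Besides the shell and the picture viewer there is one more tool, called after "Call:" as name([rows], argument=value, ...), one row to a line, values as JSON. step_arm: Moves the arm, as the interface text tells. Its arguments: {"type":"object","properties":{"increments":{"type":"array"},"hand":{"type":"number"},"squeeze":{"type":"number"}},"required":["increments"]}

```bash
mkdir -p pics; ls; python3 - <<'E'
from rig import sensors, read_camera, camera_model, bot
import cv2, numpy as np
for n in ("scene","side"):
    m=camera_model(n); print(n,m)
    cv2.imwrite(f"pics/{n}0.png",read_camera(n))
print(sensors.sense())
E
```

```text
pics
scene {'fx': 540.7373647514459, 'fy': 540.7373647514459, 'cx': 314.8429373906291, 'cy': 243.17393556660878, 'xyz': array([ 0.09084001, -0.31360051,  1.05160635]), 'attitude': array([[ 0.64846277,  0.63505786, -0.41975893],
       [-0.76111296,  0.55119787, -0.34188883],
       [ 0.01425104,  0.54118614,  0.84078206]])}
side {'fx': 592.4011527803139, 'fy': 592.4011527803139, 'cx': 329.8076774231963, 'cy': 235.60653889124322, 'xyz': array([ 1.51931168, -0.37801623,  0.62053381]), 'attitude': array([[ 0.3815825 , -0.40682945,  0.82999072],
       [ 0.92412341,  0.14870618, -0.35196932],
       [ 0.01976674,  0.90131919,  0.43270429]])}
{'time_s': 0.1, 'joint_positions': array([ 6.35132900e+01,  3.02760196e+01,  8.21490547e+01, -3.73142660e-04,
        6.76888675e+01, -1.02263803e+01]), 'joint_vel': array([-0.01531215, -0.07257196, -0.14322964, -0.0098142 , -0.01848607,
       -0.0588019 ]), 'tau': array([-1.81266869e-04, -4.43306458e+01, -1.78586268e+01, -2.55656805e-04,
        3.95504685e-03,  1.57379952e-05]), 'eef_pos': array([0.17468945, 0.59945706, 0.24740586]), 'tcp_rot': array([[-9.59999930e-01,  2.79998853e-01, -8.81529672e-04],
       [ 2.80000025e-01,  9.59998338e-01, -1.78261179e-03],
       [ 3.47137764e-04, -1.95813552e-03, -9.99998023e-01]]), 'contact_force': array([ 0.11244166, -0.02673473, -1.27764539]), 'wrist_torque': array([ 0.02856902,  0.01985696, -0.00179073]), 'grasp_force': 0.0, 'finger_gap': 0.9990345706359578}
```

View pics/scene0.png

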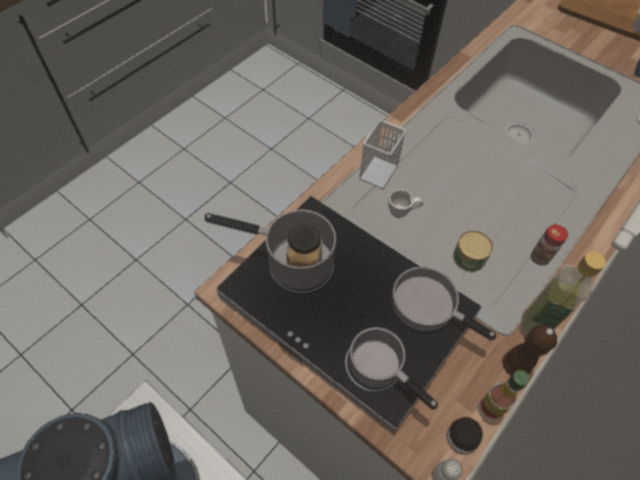

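View pics/side0.png

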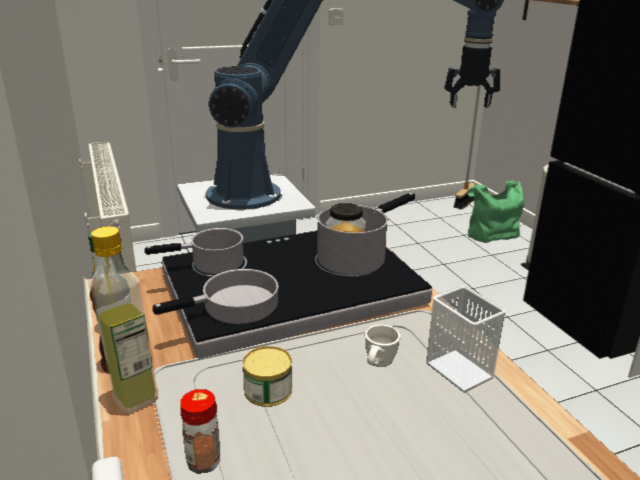

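The scene view shows the saucepan at about (301,245), with its handle tip at about (208,217) pointing left and a bit towards the robot. The skillet is at (425,300) on the far ring and the milk pan at (377,358) on the near ring. The side view agrees. I'll zoom in for precise pixels.

```bash
cat > h.py <<'E'
import cv2, numpy as np
from rig import sensors, read_camera, camera_model, bot
def ray(m,px,z):
    px=np.atleast_2d(np.asarray(px,float))
    d=np.c_[(px[:,0]-m['cx'])/m['fx'],-(px[:,1]-m['cy'])/m['fy'],-np.ones(len(px))]@m['attitude'].T
    return m['xyz']+d*((z-m['xyz'][2])/d[:,2])[:,None]
def proj(m,P):
    c=(np.atleast_2d(P)-m['xyz'])@m['attitude']
    return np.c_[m['cx']+m['fx']*c[:,0]/-c[:,2],m['cy']+m['fy']*c[:,1]/c[:,2]]
E
python3 - <<'E'
from h import *
im=cv2.imread('pics/scene0.png'); m=camera_model('scene')
g=im.max(2)
mask=((g<45)).astype(np.uint8); mask[:, :215]=0; mask[:195]=0; mask[430:]=0; mask[:,485:]=0
mask=cv2.morphologyEx(mask,cv2.MORPH_OPEN,np.ones((9,9)))
n,l,s,_=cv2.connectedComponentsWithStats(mask); k=1+s[1:,4].argmax()
c=max(cv2.findContours((l==k).astype(np.uint8),0,1)[0],key=cv2.contourArea)[:,0]
h=cv2.convexHull(c)[:,0]
w=ray(m,h,.045)[:,:2].astype(np.float32)
print(cv2.minAreaRect(w)); 
print('corners',ray(m,[(316,203),(220,289),(395,426),(480,304)],.045).round(3))
cr=cv2.resize(im[180:440,195:505],None,fx=2.5,fy=2.3,interpolation=cv2.INTER_CUBIC)
cr=np.clip(cr.astype(float)*1.6,0,255).astype(np.uint8)
cv2.polylines(cr,[((h-[195,180])*[2.5,2.3]).astype(np.int32)],True,(0,255,0),1)
cv2.imwrite('pics/c1.png',cr)
E
```

```text
((0.5258407592773438, -0.0304732546210289), (0.12916447222232819, 0.19312554597854614), 87.17583465576172)
corners [[ 0.68   0.166  0.045]
 [ 0.376  0.172  0.045]
 [ 0.388 -0.272  0.045]
 [ 0.704 -0.26   0.045]]
```

View pics/c1.png

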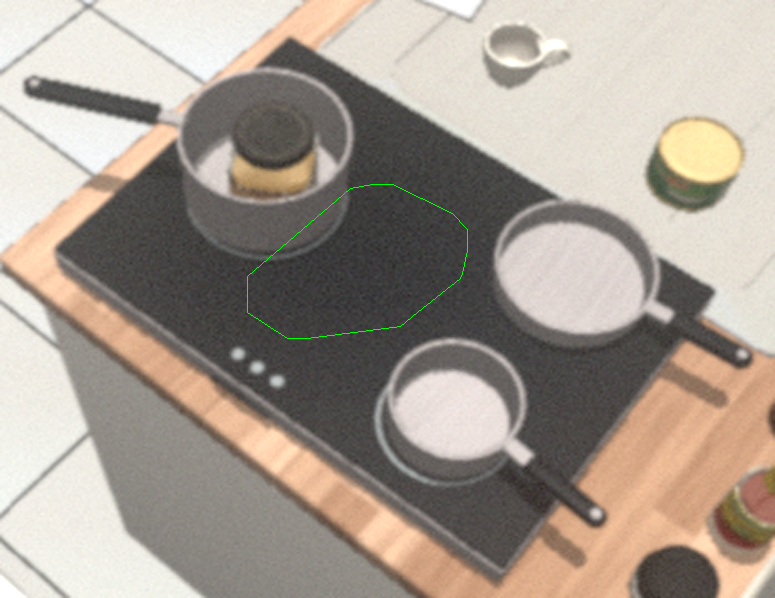

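The crop shows, in crop pixels:
- **Hob corners:** (290,39), (58,250), (500,574) and (713,290).
- **Saucepan:** rim spans 179–353 × 69–203, with the handle tip at (27,85).
- **Skillet:** rim spans 495–659 × 200–335.
- **Milk pan:** rim spans 388–525 × 340–463.

```bash
python3 - <<'E'
from h import *
from scipy.optimize import least_squares
m=camera_model('scene'); P=lambda c:np.array(c)/[2.5,2.3]+[195,180]
co=ray(m,P([(290,39),(58,250),(500,574),(713,290)]),.045)[:,:2]
print(co.round(3),[round(float(np.linalg.norm(co[i]-co[(i+1)%4])),3) for i in range(4)])
o=co.mean(0); yv=(co[0]-co[3])+(co[1]-co[2]); xv=(co[0]-co[1])+(co[3]-co[2])
a1=np.arctan2(yv[1],yv[0])-np.pi/2; a2=np.arctan2(xv[1],xv[0]); a=(a1+a2)/2
R=np.array([[np.cos(a),-np.sin(a)],[np.sin(a),np.cos(a)]])
print('hob',o,np.degrees([a1,a2]))
for n,q in dict(ring=(0,.125),front=(-.085,-.125),back=(.085,-.125)).items(): print(n,(o+R@q).round(3))
def circ(pts,z,n):
    w=ray(m,P(pts),z)[:,:2]; f=lambda p:np.hypot(*(w-p[:2]).T)-p[2]
    s=least_squares(f,[*w.mean(0),.06]); print(n,s.x.round(4),(1e3*s.fun).round(1),'hobframe',(R.T@(s.x[:2]-o)).round(4)); return s.x[:2]
c=circ([(179,140),(266,69),(353,137),(263,203),(205,91),(330,90)],.14,'sauce')
circ([(495,250),(575,200),(659,275),(585,335)],.083,'skillet')
circ([(388,400),(452,340),(525,405),(460,463)],.101,'milk')
t=ray(m,P([(26,85),(160,113)]),.135)[:,:2]
print('tip',t,np.linalg.norm(t-c,axis=1),np.degrees(np.arctan2(*(t-c).T[::-1])))
j=ray(m,P([(273,134)]),.155); print('jar',j, 'rel',j[0,:2]-c)
print('R',R)
E
```

```text
[[ 0.685  0.186]
 [ 0.374  0.175]
 [ 0.382 -0.275]
 [ 0.7   -0.263]] [0.311, 0.45, 0.318, 0.449]
hob [ 0.53555306 -0.04434515] [1.42737022 2.09385491]
ring [0.532 0.081]
front [ 0.454 -0.172]
back [ 0.624 -0.167]
sauce [0.5376 0.0847 0.07  ] [ 0.7  0.6 -0.4 -0.1 -1.2  0.3] hobframe [0.006 0.129]
skillet [ 0.6256 -0.1689  0.0662] [-0.1  0.1 -0.1  0.1] hobframe [ 0.0861 -0.1272]
milk [ 0.4562 -0.1726  0.0513] [-0.6  0.6 -0.6  0.7] hobframe [-0.0833 -0.1258]
tip [[0.44888467 0.27247362]
 [0.49954406 0.1676192 ]] [0.20761944 0.09117863] [115.28609694 114.64627433]
jar [[0.53345249 0.07444389 0.155     ]] rel [-0.00411442 -0.01030309]
R [[ 0.99952792 -0.03072365]
 [ 0.03072365  0.99952792]]
```

Call:
step_arm([
  [0,0,0,0,0,-0.142],
  [0,0,0,0,0,-0.142],
  [-4,-4.3,0,0,0,0],
  [-4,-4.3,0,0,0,0],
  [-4,-4.3,0,0,0,0],
  [-4,-4.3,0,0,0,0],
  [-4,-4.3,0,0,0,0],
  [-4,-4.3,0,0,0,0],
], hand=0)

```text
time_s: 1.1
eef_pos: [0.4159, 0.3404, 0.248]
tcp_rot: [[-1.0, -0.0, -0.0], [-0.0, 1.0, -0.0], [0.0, -0.0, -1.0]]
contact_force: [0.8, 0.5, 0.4]
finger_gap: -0.001
grasp_force: 0.0
```

Call:
step_arm([
  [-4.4,-4.5,0,0,0,0],
  [-4.4,-4.5,0,0,0,0],
  [0,0,4,0,0,0],
  [0,0,4,0,0,0],
  [0,0,3,0,0,0],
  [0,0,1.3,0,0,0],
  [0,0,0,0,0,0],
])

```text
time_s: 1.98
eef_pos: [0.502, 0.2526, 0.1247]
tcp_rot: [[-1.0, -0.0, -0.002], [-0.0, 1.0, -0.0], [0.002, -0.0, -1.0]]
contact_force: [0.1, -0.9, 1.0]
finger_gap: 0.0
grasp_force: 0.0
```

```bash
python3 - <<'E'
from h import *
a=read_camera('scene')[170:410,190:510]; b=read_camera('side')[140:380,250:500]
a=cv2.resize(a,(480,360)); b=cv2.resize(b,(310,360))
cv2.imwrite('pics/p1.png',np.clip(np.hstack([a,b])*1.5,0,255).astype(np.uint8)); print(sensors.sense()['eef_pos'])
E
```

```text
[0.50316922 0.25302482 0.12622457]
```

View pics/p1.png

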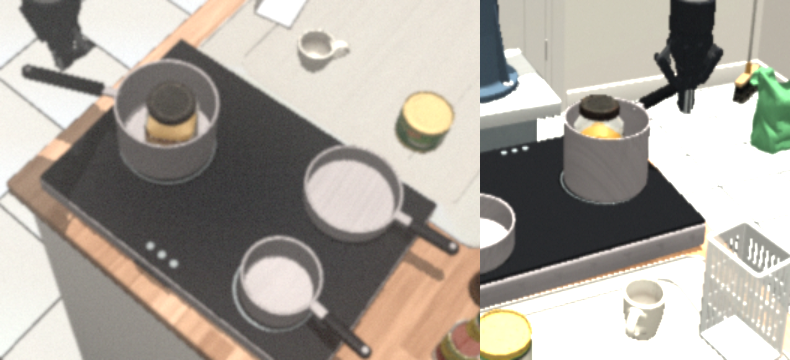

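```bash
cat > arc.py <<'E'
import numpy as np,sys
def arc(p,c,r,a1,step,dz=0):
    a0=np.degrees(np.arctan2(p[1]-c[1],p[0]-c[0]))%360; r0=np.hypot(p[0]-c[0],p[1]-c[1])
    n=int(np.ceil((a1-a0)/step)); A=np.radians(np.linspace(a0,a1,n+1)); rr=r+(r0-r)*np.exp(-np.arange(n+1)/6)
    P=np.c_[c[0]+rr*np.cos(A),c[1]+rr*np.sin(A)]; d=np.diff(P,axis=0)*100
    for i in range(0,n,8): print([[round(-float(x),1),round(float(y),1)] for x,y in d[i:i+8]], P[min(i+8,n)].round(3))
E
python3 -c "
from arc import *
arc((.503,.253),(.536,.08),.162,262,3)"
```

```text
[[0.8, -0.4], [0.8, -0.4], [0.8, -0.4], [0.8, -0.4], [0.8, -0.5], [0.7, -0.5], [0.7, -0.5], [0.7, -0.5]] [0.442 0.216]
[[0.7, -0.6], [0.6, -0.6], [0.6, -0.6], [0.6, -0.6], [0.5, -0.7], [0.5, -0.7], [0.5, -0.7], [0.4, -0.7]] [0.397 0.165]
[[0.4, -0.7], [0.4, -0.8], [0.3, -0.8], [0.3, -0.8], [0.3, -0.8], [0.2, -0.8], [0.2, -0.8], [0.1, -0.8]] [0.375 0.101]
[[0.1, -0.8], [0.0, -0.8], [-0.0, -0.8], [-0.0, -0.8], [-0.1, -0.8], [-0.1, -0.8], [-0.2, -0.8], [-0.2, -0.8]] [0.38  0.034]
[[-0.3, -0.8], [-0.3, -0.8], [-0.3, -0.8], [-0.4, -0.8], [-0.4, -0.7], [-0.5, -0.7], [-0.5, -0.7], [-0.5, -0.7]] [ 0.412 -0.025]
[[-0.6, -0.6], [-0.6, -0.6], [-0.6, -0.6], [-0.7, -0.5], [-0.7, -0.5], [-0.7, -0.5], [-0.7, -0.4], [-0.7, -0.4]] [ 0.465 -0.066]
[[-0.8, -0.3], [-0.8, -0.3], [-0.8, -0.3], [-0.8, -0.2], [-0.8, -0.2], [-0.8, -0.1]] [ 0.513 -0.08 ]
```

Call:
step_arm([
  [0.8,-0.4,0,0,0,0],
  [0.6,-0.3,0,0,0,0],
  [0.6,-0.3,0,0,0,0],
  [0.8,-0.4,0,0,0,0],
  [0.8,-0.5,0,0,0,0],
  [0.7,-0.5,0,0,0,0],
  [0.7,-0.5,0,0,0,0],
  [0.7,-0.5,0,0,0,0],
])

```text
time_s: 3.08
eef_pos: [0.4451, 0.2182, 0.1253]
tcp_rot: [[-1.0, -0.0, 0.0], [-0.0, 1.0, -0.0], [-0.0, -0.0, -1.0]]
contact_force: [0.8, 0.7, -0.4]
finger_gap: 0.004
grasp_force: 0.6
```

Call:
step_arm([
  [0.7,-0.6,0,0,0,0],
  [0.6,-0.6,0,0,0,0],
  [0.6,-0.6,0,0,0,0],
  [0.6,-0.6,0,0,0,0],
  [0.5,-0.7,0,0,0,0],
  [0.5,-0.7,0,0,0,0],
  [0.5,-0.7,0,0,0,0],
  [0.4,-0.7,0,0,0,0],
])

```text
time_s: 4.08
eef_pos: [0.4011, 0.1662, 0.1253]
tcp_rot: [[-1.0, -0.0, -0.0], [-0.0, 1.0, -0.0], [0.0, -0.0, -1.0]]
contact_force: [0.9, 1.2, 0.7]
finger_gap: -0.002
grasp_force: 0.5
```

```bash
python3 - <<'E'
from h import *
a=read_camera('scene'); cv2.imwrite('pics/s2.png',a)
a=cv2.resize(a[180:330,190:390],(800,600),interpolation=cv2.INTER_CUBIC)
cv2.imwrite('pics/p2.png',np.clip(a*1.5,0,255).astype(np.uint8)); print(sensors.sense()['eef_pos'])
E
```

```text
[0.40029251 0.1655768  0.12521074]
```

View pics/p2.png

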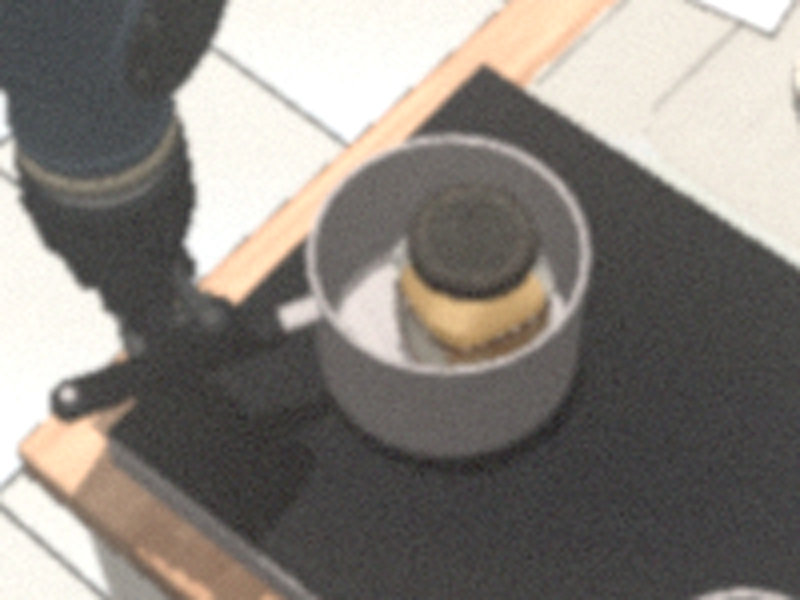

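The handle is turning as intended. In the crop, the rim spans 308–591 × 134–375, the tip is at (60,400) and the jar is upright.

```bash
cat >> h.py <<'E'
from scipy.optimize import least_squares
def pan(pts,tip,sc,off):
    m=camera_model('scene'); P=lambda c:np.atleast_2d(c)/np.array(sc)+off
    w=ray(m,P(pts),.14)[:,:2]; f=lambda p:np.hypot(*(w-p[:2]).T)-p[2]
    s=least_squares(f,[*w.mean(0),.06]); c=s.x[:2]; t=ray(m,P(tip),.135)[0,:2]-c
    print('centre',s.x.round(4),(1e3*s.fun).round(1),'off ring',((c-[.532,.081])*1e3).round(1),'tip r,ang',np.hypot(*t).round(3),np.degrees(np.arctan2(t[1],t[0])).round(1))
E
python3 -c "
from h import *
pan([(308,250),(591,245),(448,134),(440,375),(345,180),(550,175)],(58,400),(4,4),(190,180))"
```

```text
centre [0.5301 0.0761 0.0708] [ 0.3  0.2  2.   0.2 -1.4 -1.3] off ring [-1.9 -4.9] tip r,ang 0.205 154.4
```

Call:
step_arm([
  [0.4,-0.8,0,0,0,0],
  [0.4,-0.8,0,0,0,0],
  [0.4,-0.8,0,0,0,0],
  [0.3,-0.8,0,0,0,0],
  [0.2,-0.9,0,0,0,0],
  [0.1,-0.9,0,0,0,0],
  [0,-0.9,0,0,0,0],
  [0,-0.9,0,0,0,0],
])

```text
time_s: 5.12
eef_pos: [0.3833, 0.098, 0.1252]
tcp_rot: [[-1.0, -0.0, -0.001], [-0.0, 1.0, -0.0], [0.001, -0.0, -1.0]]
contact_force: [-0.9, 0.8, -0.6]
finger_gap: 0.0
grasp_force: 0.5
```

Call:
step_arm([
  [0,-0.9,0,0,0,0],
  [0,-0.9,0,0,0,0],
  [0,-0.9,0,0,0,0],
  [0,-0.9,0,0,0,0],
  [0,-0.9,0,0,0,0],
  [-0.1,-0.9,0,0,0,0],
  [-0.2,-0.9,0,0,0,0],
  [-0.2,-0.9,0,0,0,0],
])

```text
time_s: 6.12
eef_pos: [0.3886, 0.0261, 0.1253]
tcp_rot: [[-1.0, -0.0, 0.0], [-0.0, 1.0, 0.0], [-0.0, 0.0, -1.0]]
contact_force: [0.4, 0.7, 0.1]
finger_gap: 0.002
grasp_force: 0.5
```

```bash
python3 - <<'E'
from h import *
a=read_camera('scene'); cv2.imwrite('pics/s3.png',a)
a=cv2.resize(a[190:340,210:410],(800,600),interpolation=cv2.INTER_CUBIC)
cv2.imwrite('pics/p3.png',np.clip(a*1.5,0,255).astype(np.uint8)); print(sensors.sense()['eef_pos'])
E
```

```text
[0.38916892 0.02530483 0.12531791]
```

View pics/p3.png

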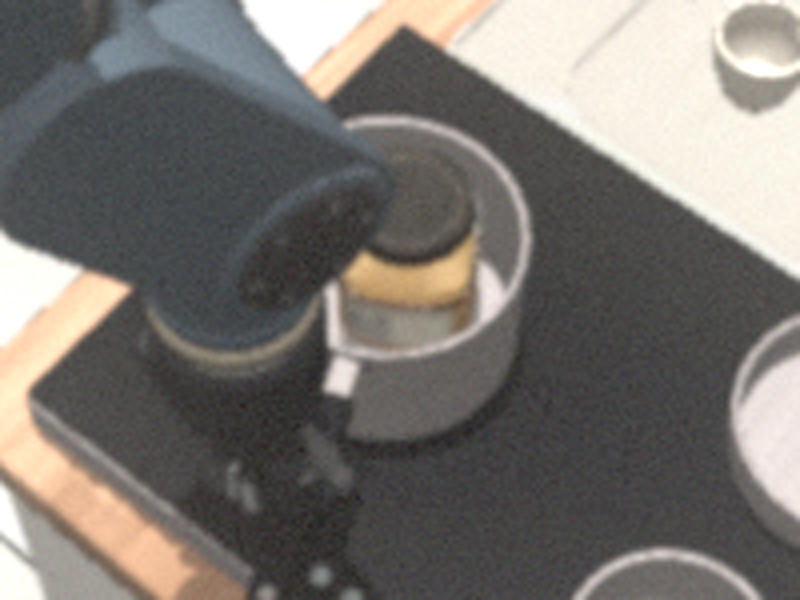

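The rim's right edge is at 530, its top at 115 and bottom at 357. The handle root is at (340,375), and the jar is upright.

```bash
python3 -c "
from h import *
pan([(530,240),(400,115),(500,168),(400,357),(490,315)],(340,378),(4,4),(210,190))
from arc import *
arc((.389,.025),(.525,.06),.165,258,3)"
```

```text
centre [0.5258 0.0632 0.0715] [ 1.5  0.3 -1.   0.2 -0.9] off ring [ -6.2 -17.8] tip r,ang 0.083 -153.8
[[0.2, -0.8], [0.1, -0.8], [-0.0, -0.8], [-0.1, -0.8], [-0.2, -0.8], [-0.3, -0.8], [-0.3, -0.7], [-0.4, -0.7]] [ 0.399 -0.037]
[[-0.4, -0.7], [-0.5, -0.7], [-0.5, -0.6], [-0.6, -0.6], [-0.6, -0.6], [-0.6, -0.5], [-0.7, -0.5], [-0.7, -0.4]] [ 0.445 -0.082]
[[-0.7, -0.4], [-0.7, -0.4], [-0.8, -0.3], [-0.8, -0.3], [-0.8, -0.2], [-0.8, -0.2]] [ 0.491 -0.101]
```

Call:
step_arm([
  [0.1,-0.8,0,0,0,0],
  [0,-0.8,0,0,0,0],
  [-0.1,-0.8,0,0,0,0],
  [-0.1,-0.8,0,0,0,0],
  [-0.2,-0.8,0,0,0,0],
  [-0.3,-0.8,0,0,0,0],
  [-0.3,-0.7,0,0,0,0],
  [-0.4,-0.7,0,0,0,0],
])

```text
time_s: 7.18
eef_pos: [0.4016, -0.0358, 0.1253]
tcp_rot: [[-1.0, -0.0, -0.0], [-0.0, 1.0, 0.0], [0.0, 0.0, -1.0]]
contact_force: [-0.2, 2.4, -0.4]
finger_gap: -0.0
grasp_force: 0.4
```

Call:
step_arm([
  [-0.4,-0.7,0,0,0,0],
  [-0.5,-0.7,0,0,0,0],
  [-0.5,-0.6,0,0,0,0],
  [-0.6,-0.6,0,0,0,0],
  [-0.6,-0.6,0,0,0,0],
  [-0.6,-0.5,0,0,0,0],
  [-0.7,-0.5,0,0,0,0],
  [-0.7,-0.4,0,0,0,0],
])

```text
time_s: 8.18
eef_pos: [0.4479, -0.0817, 0.1253]
tcp_rot: [[-1.0, -0.0, -0.0], [-0.0, 1.0, -0.0], [0.0, -0.0, -1.0]]
contact_force: [-0.2, 0.3, -0.4]
finger_gap: -0.001
grasp_force: 0.5
```

Call:
step_arm([
  [-0.7,-0.4,0,0,0,0],
  [-0.7,-0.4,0,0,0,0],
  [-0.8,-0.3,0,0,0,0],
  [-0.8,-0.3,0,0,0,0],
  [-0.8,-0.2,0,0,0,0],
  [-0.7,-0.2,0,0,0,0],
  [0,0,0,0,0,0],
])

```text
time_s: 9.05
eef_pos: [0.4936, -0.0998, 0.1254]
tcp_rot: [[-1.0, -0.0, 0.002], [-0.0, 1.0, -0.001], [-0.002, -0.001, -1.0]]
contact_force: [0.5, 0.3, -0.0]
finger_gap: 0.005
grasp_force: 0.0
```

Call:
step_arm([
  [2,0,0,0,0,0],
  [0,0,-5,0,0,0],
  [0,0,-5,0,0,0],
  [3,-5,0,0,0,0],
  [3,-5,0,0,0,0],
  [0,-5,0,0,0,0],
  [0,-5,0,0,0,0],
])

```text
time_s: 9.93
eef_pos: [0.412, -0.301, 0.2257]
tcp_rot: [[-1.0, 0.0, 0.001], [0.0, 1.0, -0.001], [-0.001, -0.001, -1.0]]
contact_force: [0.7, 0.2, -0.0]
finger_gap: 0.002
grasp_force: 0.0
```

```bash
python3 - <<'E'
from h import *
a=read_camera('scene'); cv2.imwrite('pics/s4.png',a)
a=cv2.resize(a[190:400,230:510],(800,600),interpolation=cv2.INTER_CUBIC)
cv2.imwrite('pics/p4.png',np.clip(a*1.5,0,255).astype(np.uint8)); print(sensors.sense()['eef_pos'])
E
```

```text
[ 0.41366344 -0.30869723  0.22620768]
```

View pics/p4.png

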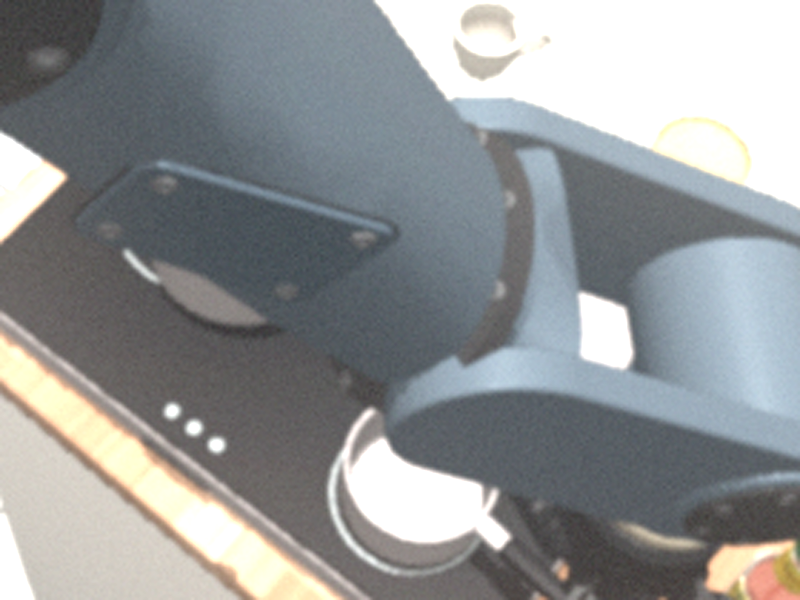

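The arm hides the pan from this side, so I'll move it to the left to get a clear view.

Call:
step_arm([
  [0,6,-1,0,0,0],
  [0,6,0,0,0,0],
  [0,6,0,0,0,0],
  [0,6,0,0,0,0],
  [0,6,0,0,0,0],
  [0,6,0,0,0,0],
  [0,6,0,0,0,0],
  [0,6,0,0,0,0],
])

```text
time_s: 10.98
eef_pos: [0.4123, 0.1827, 0.2356]
tcp_rot: [[-1.0, -0.0, 0.002], [-0.0, 1.0, -0.0], [-0.002, -0.0, -1.0]]
contact_force: [-0.2, -0.2, 0.0]
finger_gap: -0.002
grasp_force: 0.0
```

Call:
step_arm([
  [0,6,0,0,0,0],
  [0,6,0,0,0,0],
  [0,6,0,0,0,0],
  [0,6,0,0,0,0],
  [0,0,0,0,0,0],
])

```text
time_s: 11.6
eef_pos: [0.4119, 0.4247, 0.2352]
tcp_rot: [[-1.0, -0.005, 0.002], [-0.005, 1.0, 0.002], [-0.002, 0.002, -1.0]]
contact_force: [0.0, -1.3, -0.8]
finger_gap: 0.0
grasp_force: 0.0
```

```bash
python3 - <<'E'
from h import *
a=read_camera('scene'); cv2.imwrite('pics/s5.png',a)
a=cv2.resize(a[190:400,230:510],(800,600),interpolation=cv2.INTER_CUBIC)
cv2.imwrite('pics/p5.png',np.clip(a*1.5,0,255).astype(np.uint8)); print(sensors.sense()['eef_pos'])
E
```

```text
[0.41154081 0.42218583 0.23489928]
```

View pics/p5.png

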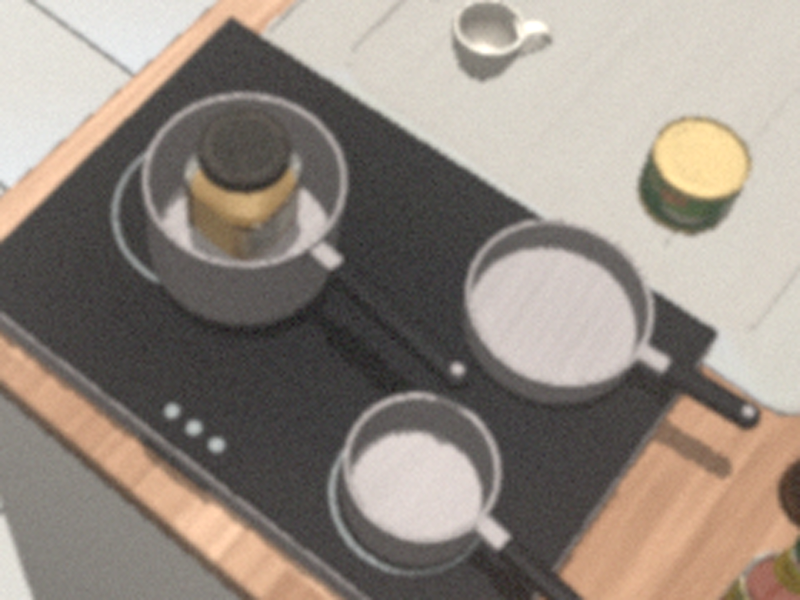

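Clear view now: the rim spans 143–347 × 93–266 and the handle tip is at (463,375), pointing into the gap. The large ring is exposed on the left, through (113,205), so I can refit its centre directly.

```bash
python3 - <<'E'
from h import *
s=(800/280,600/210);o=(230,190)
pan([(143,185),(347,180),(245,93),(243,266),(170,123),(322,123),(320,238),(168,238)],(464,376),s,o)
m=camera_model('scene');P=lambda c:np.array(c)/s+o
w=ray(m,P([(113,208),(118,185),(128,168),(143,155),(120,240),(135,262),(157,279)]),.045)[:,:2]
f=least_squares(lambda p:np.hypot(*(w-p).T)-.07,[.53,.08]);print('ring',f.x,(f.fun*1e3).round(1))
# milk ring
w=ray(m,P([(330,490),(336,525),(360,555),(400,573),(440,568),(465,550)]),.045)[:,:2]
f=least_squares(lambda p:np.hypot(*(w-p[:2]).T)-p[2],[.45,-.17,.05]);print('small ring',f.x,(f.fun*1e3).round(1))
E
```

```text
centre [0.5315 0.0423 0.0707] [ 0.3  0.1  0.4 -0.4 -1.3  0.5 -0.6  1. ] off ring [ -0.5 -38.7] tip r,ang 0.204 -95.7
ring [0.53649048 0.08323605] [ 0.5  0.6  0.4 -1.2 -0.3 -0.4 -0.1]
small ring [ 0.45365847 -0.16923879  0.05175916] [ 0.   0.1 -0.3  0.2  0.1 -0.1]
```

Call:
step_arm([
  [-1.5,-6,0,0,0,0],
  [-1.5,-6,0,0,0,0],
  [-1.5,-6,0,0,0,0],
  [-1.5,-6,0,0,0,0],
  [-1.5,-6,0,0,0,0],
  [-1.5,-6,0,0,0,0],
  [-1.5,-6,0,0,0,0],
  [-1.4,-6,0,0,0,0],
], hand=5.5)

```text
time_s: 12.65
eef_pos: [0.5302, -0.0624, 0.2355]
tcp_rot: [[-1.0, 0.002, -0.001], [0.002, 1.0, -0.0], [0.001, -0.0, -1.0]]
contact_force: [0.7, 0.6, 0.2]
finger_gap: 0.644
grasp_force: 0.0
```

```bash
python3 -c "
from h import *
s=sensors.sense();print(s['joint_positions'].round(1),s['eef_pos'],s['finger_gap'])"
```

```text
[ -18.7   24.2   96.    -0.    59.9 -108.6] [ 0.53020668 -0.06243902  0.23546498] 0.6440649460298215
```

Call:
step_arm([
  [0,0,0,0,0,0.18],
  [0,0,0,0,0,0.18],
  [0,0,0,0,0,0.18],
  [0,0,0,0,0,0.18],
  [0,0,0,0,0,0.18],
  [0,0,0,0,0,0.18],
  [0,0,0,0,0,0.18],
  [0,0,0,0,0,0.18],
])

```text
time_s: 13.65
eef_pos: [0.5298, -0.0603, 0.2353]
tcp_rot: [[-0.123, 0.992, -0.001], [0.992, 0.123, -0.0], [0.0, -0.001, -1.0]]
contact_force: [0.4, -0.1, -0.4]
finger_gap: 0.643
grasp_force: 0.0
```

Call:
step_arm([
  [0,0,0,0,0,0.13],
  [0,0,0,0,0.1,0],
  [0,0,0,0,0,0],
])

```text
time_s: 14.02
eef_pos: [0.5304, -0.0613, 0.2353]
tcp_rot: [[0.003, 1.0, -0.0], [0.995, -0.003, 0.099], [0.099, -0.001, -0.995]]
contact_force: [0.7, -0.3, 0.1]
finger_gap: 0.646
grasp_force: 0.0
```

Call:
step_arm([
  [-0.5,0,4,0,0,0],
  [-0.4,0,4,0,0,0],
  [-0.3,0,2,0,0,0],
  [-0.2,0,1.9,0,0,0],
  [0,0,0,0,0,0],
])

```text
time_s: 14.65
eef_pos: [0.5298, -0.0611, 0.1144]
tcp_rot: [[-0.0, 1.0, -0.004], [0.995, 0.001, 0.1], [0.1, -0.004, -0.995]]
contact_force: [-1.3, -0.2, 0.4]
finger_gap: 0.645
grasp_force: 0.0
```

```bash
python3 - <<'E'
from h import *
a=read_camera('scene')[190:400,230:440]; b=read_camera('side')[180:330,200:400]
a=cv2.resize(a,(390,390)); b=cv2.resize(b,(410,390))
cv2.imwrite('pics/p6.png',np.clip(np.hstack([a,b])*1.4,0,255).astype(np.uint8)); print(sensors.sense()['eef_pos'])
E
```

```text
[ 0.53127723 -0.06149741  0.11595545]
```

View pics/p6.png

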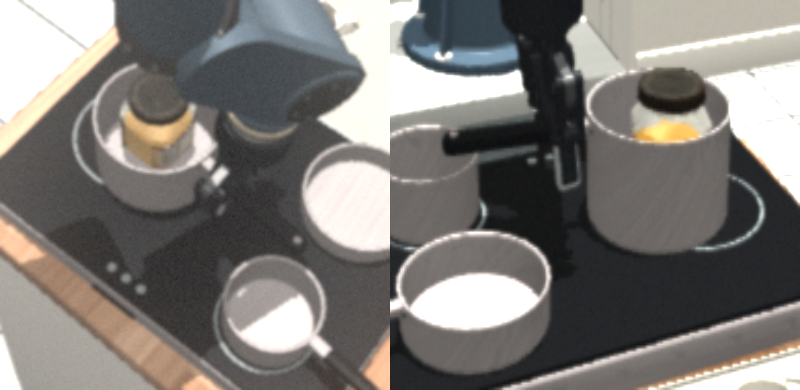

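Call:
step_arm([
  [0.4,0,0.04,0,0,0],
  [0.4,0,0.04,0,0,0],
  [0.4,0,0.04,0,0,0],
  [0.3,0,0.03,0,0,0],
  [0.3,0,0.03,0,0,0],
  [0.3,0,0.03,0,0,0],
  [0.3,0,0.03,0,0,0],
  [0.3,0,0.03,0,0,0],
])

```text
time_s: 15.75
eef_pos: [0.5315, -0.034, 0.1155]
tcp_rot: [[-0.001, 1.0, -0.0], [0.995, 0.001, 0.1], [0.1, -0.0, -0.995]]
contact_force: [0.4, -0.2, 0.7]
finger_gap: 0.644
grasp_force: 0.0
```

Call:
step_arm([
  [0.3,0,0.03,0,0,0],
  [0.3,0,0.03,0,0,0],
  [0.3,0,0.03,0,0,0],
])

```text
time_s: 16.12
eef_pos: [0.5313, -0.0253, 0.1155]
tcp_rot: [[-0.001, 1.0, -0.0], [0.995, 0.001, 0.099], [0.099, -0.0, -0.995]]
contact_force: [-2.0, -4.1, 0.4]
finger_gap: 0.642
grasp_force: 1.8
```

Call:
step_arm([
  [0.3,0.03,0.03,0,0,0],
  [0.3,0.03,0.03,0,0,0],
  [0.3,0.03,0.03,0,0,0],
  [0.3,0.03,0.03,0,0,0],
  [0.3,0.03,0.03,0,0,0],
  [0.3,0.03,0.03,0,0,0],
  [0.3,0.03,0.03,0,0,0],
  [0.3,0.03,0.03,0,0,0],
])

```text
time_s: 17.12
eef_pos: [0.534, -0.0009, 0.1156]
tcp_rot: [[-0.001, 1.0, 0.0], [0.995, 0.001, 0.1], [0.1, 0.0, -0.995]]
contact_force: [-0.6, -3.5, -0.8]
finger_gap: 0.645
grasp_force: 1.6
```

Call:
step_arm([
  [0.3,0,0.03,0,0,0],
  [0.2,0,0.02,0,0,0],
  [0,0,0,0,0,0],
  [-1,0,-0.1,0,0,0],
  [-2,0,-0.2,0,0,0],
  [0,0,-5,0,0,0],
  [0,0,-5,0,0,0],
])

```text
time_s: 18.0
eef_pos: [0.5334, -0.0377, 0.2156]
tcp_rot: [[0.001, 1.0, -0.002], [0.995, -0.001, 0.101], [0.101, -0.002, -0.995]]
contact_force: [0.7, -0.3, 0.4]
finger_gap: 0.641
grasp_force: 0.0
```

Call:
step_arm([
  [5.8,-1.5,0.3,0,0,0],
  [5.8,-1.5,0.3,0,0,0],
  [5.8,-1.5,0.3,0,0,0],
  [5.8,-1.5,0.3,0,0,0],
  [5.8,-1.5,0.3,0,0,0],
  [5.8,-1.5,0.3,0,0,0],
  [5.8,-1.5,0.3,0,0,0],
  [5.8,-1.5,0.3,0,0,0],
])

```text
time_s: 19.0
eef_pos: [0.4137, 0.4287, 0.2377]
tcp_rot: [[0.0, 1.0, 0.0], [0.995, -0.0, 0.1], [0.1, 0.0, -0.995]]
contact_force: [0.8, -0.1, 0.5]
finger_gap: 0.64
grasp_force: 0.0
```

```bash
python3 - <<'E'
from h import *
a=read_camera('scene'); cv2.imwrite('pics/s7.png',a)
a=cv2.resize(a[190:400,230:510],(800,600),interpolation=cv2.INTER_CUBIC)
cv2.imwrite('pics/p7.png',np.clip(a*1.5,0,255).astype(np.uint8)); print(sensors.sense()['eef_pos'])
E
```

```text
[0.41164469 0.43573555 0.23858864]
```

View pics/p7.png

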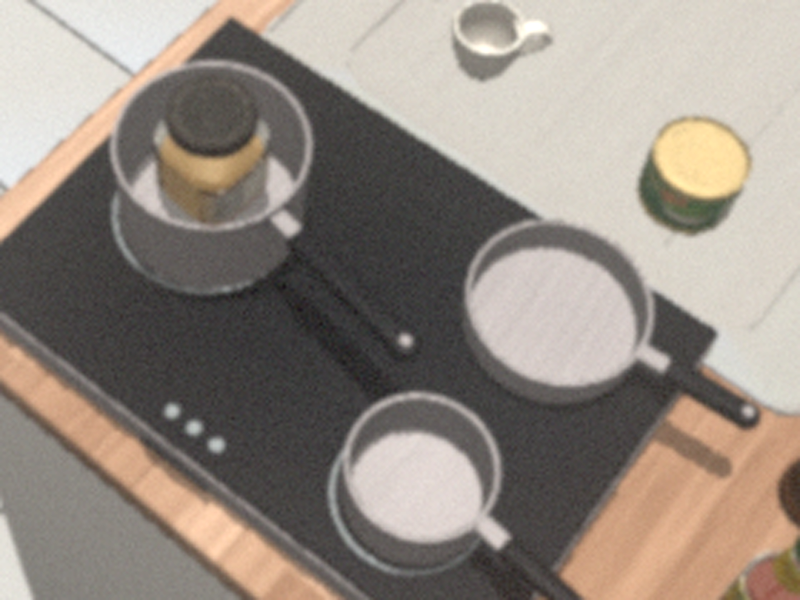

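The rim is now at 112–312 × 62–228, the tip is at (408,347), and the jar is upright. A sliver of the ring shows at the lower left.

```bash
python3 - <<'E'
from h import *
s=(800/280,600/210);o=(230,190)
pan([(112,150),(312,148),(212,62),(210,229),(138,90),(288,90),(286,205),(135,203)],(409,346),s,o)
t=ray(camera_model('scene'),np.array([(409,346)])/s+o,.135)[0,:2]
a=np.radians(1.76);R=np.array([[np.cos(a),-np.sin(a)],[np.sin(a),np.cos(a)]])
print(t,'hob',R.T@(t-[.5365,-.044]),'d',np.hypot(*(t-[.6256,-.1689])),np.hypot(*(t-[.4562,-.1726])))
E
```

```text
centre [0.5375 0.0778 0.0708] [-0.3 -0.5 -0.  -1.3 -0.4  0.5  0.8  1.3] off ring [ 5.5 -3.2] tip r,ang 0.201 -99.3
[ 0.50498498 -0.12105155] hob [-0.03386664 -0.07604728] d 0.12975923203798298 0.07097335010441345
```

Call:
step_arm([
  [0,0,0,0,-0.1,0],
  [-6.1,0.7,0,0,0,0],
  [-6.1,0.7,0,0,0,0],
  [-6.1,0.7,0,0,0,0],
  [-6.1,0.7,0,0,0,0],
  [-6.1,0.7,0,0,0,0],
  [-6.1,0.7,0,0,0,0],
  [-6.1,0.7,0,0,0,0],
], hand=0)

```text
time_s: 20.05
eef_pos: [0.4628, -0.0023, 0.2377]
tcp_rot: [[0.0, 1.0, 0.001], [1.0, -0.0, 0.0], [0.0, 0.001, -1.0]]
contact_force: [1.3, 0.5, -0.4]
finger_gap: 0.003
grasp_force: 0.0
```

Call:
step_arm([
  [-6,0.5,0,0,0,0],
  [-5.4,0.4,0,0,0,0],
  [0,0,0,0,0,0],
])

```text
time_s: 20.42
eef_pos: [0.4726, -0.1183, 0.2377]
tcp_rot: [[0.006, 1.0, 0.002], [1.0, -0.006, -0.001], [-0.001, 0.002, -1.0]]
contact_force: [-0.1, 0.9, -0.7]
finger_gap: -0.001
grasp_force: 0.0
```

Call:
step_arm([
  [1.3,-0.5,2,0,0,0],
  [0,0,4,0,0,0],
  [0,0,3.5,0,0,0],
  [0,0,1.7,0,0,0],
  [0,0,0,0,0,0],
])

```text
time_s: 21.05
eef_pos: [0.4656, -0.0994, 0.1244]
tcp_rot: [[-0.001, 1.0, -0.004], [1.0, 0.001, 0.002], [0.002, -0.004, -1.0]]
contact_force: [-0.4, -0.3, 0.6]
finger_gap: -0.0
grasp_force: 0.0
```

Call:
step_arm([
  [0,0.6,0,0,0,0],
  [0,0.6,0,0,0,0],
  [0,0.6,0,0,0,0],
  [0,0.6,0,0,0,0],
  [0,0.6,0,0,0,0],
  [0,0.6,0,0,0,0],
  [0,0.6,0,0,0,0],
  [0,0.4,0,0,0,0],
])

```text
time_s: 22.05
eef_pos: [0.5134, -0.1002, 0.1254]
tcp_rot: [[-0.001, 1.0, 0.0], [1.0, 0.001, -0.0], [-0.0, 0.0, -1.0]]
contact_force: [-0.9, -0.4, 0.3]
finger_gap: -0.002
grasp_force: 0.5
```

Call:
step_arm([
  [0,0,0,0,0,0],
  [0,-2.5,0,0,0,0],
  [0,0,-5,0,0,0],
  [0,0,-5.5,0,0,0],
  [5.8,-0.5,0,0,0,0],
  [6,-0.5,0,0,0,0],
  [6,-0.5,0,0,0,0],
  [6,-0.5,0,0,0,0],
])

```text
time_s: 23.05
eef_pos: [0.4674, 0.1397, 0.2307]
tcp_rot: [[-0.0, 1.0, 0.001], [1.0, 0.0, 0.0], [0.0, 0.001, -1.0]]
contact_force: [1.0, 0.1, -0.8]
finger_gap: 0.005
grasp_force: 0.0
```

Call:
step_arm([
  [6,-0.5,0,0,0,0],
  [6,-0.5,0,0,0,0],
  [6,-0.5,0,0,0,0],
  [6,-0.5,0,0,0,0],
  [6,-0.5,0,0,0,0],
  [0,0,0,0,0,0],
])

```text
time_s: 23.8
eef_pos: [0.4413, 0.4419, 0.2303]
tcp_rot: [[-0.006, 1.0, 0.001], [1.0, 0.006, 0.002], [0.002, 0.001, -1.0]]
contact_force: [0.7, -0.7, -0.0]
finger_gap: 0.002
grasp_force: 0.0
```

No views are left, so I'll measure numerically against the previous frame: the bright tip rivet, and rim patch shifts.

```bash
python3 - <<'E'
from h import *
A=cv2.imread('pics/s7.png'); B=read_camera('scene'); cv2.imwrite('pics/s8.png',B); Z=cv2.imread('pics/scene0.png')
m=camera_model('scene'); s=800/280; px=lambda x,y:(x/s+230,y/s+190)
def shift(X,Y,cx,cy,h=11,w=12):
    cx,cy=int(cx),int(cy); T=X[cy-h:cy+h,cx-h:cx+h]; S=Y[cy-h-w:cy+h+w,cx-h-w:cx+h+w]
    r=cv2.matchTemplate(S,T,cv2.TM_CCOEFF_NORMED); _,v,_,l=cv2.minMaxLoc(r); return l[0]-w,l[1]-w,round(v,2)
for n,p in dict(rimL=(114,160),rimR=(311,150),rimT=(212,64),base=(210,288),baseL=(125,230),root=(285,222)).items(): print(n,shift(A,B,*px(*p)))
for n,p in dict(skil=(470,290),skilR=(650,340),milkL=(347,450),milkR=(480,530)).items(): print(n,shift(Z,B,*px(*p),h=16))
for I in (A,B):
    x0,y0,x1,y1=360,285,395,330; w=I[y0:y1,x0:x1].max(2).astype(np.uint8); k=(w>70).astype(np.uint8)
    n,l,st,ce=cv2.connectedComponentsWithStats(k); 
    for i in range(1,n):
        if st[i,4]<40:
            q=ce[i]+[x0,y0]; t=ray(m,q,.137)[0]; print(st[i,4],q.round(1),t.round(4))
print(sensors.sense()['eef_pos'])
E
```

```text
rimL (0, 0, 0.98)
rimR (0, -1, 0.98)
rimT (1, -1, 0.99)
base (0, 0, 0.88)
baseL (0, -1, 0.97)
root (4, -5, 0.87)
skil (0, 0, 0.98)
skilR (0, 0, 1.0)
milkL (0, 0, 1.0)
milkR (0, 0, 1.0)
36 [393.4 293.8] [ 0.5583 -0.1288  0.137 ]
23 [371.6 308.8] [ 0.5059 -0.1164  0.137 ]
23 [382.8 297.1] [ 0.5394 -0.1177  0.137 ]
[0.4413913  0.43940502 0.22998489]
```

```bash
python3 -c "
from rig import bot
print(bot.job_done())"
```

```text
the job is handed in; nothing more can be done
None
```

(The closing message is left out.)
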